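Open the held-down brush box and stand the brush in it

TASK

Slide the steel hold-down fork fully home over the brush box's foot so the box cannot lift, then draw the tight, deep metal lid straight up off the box and stand it, mouth down, wholly on the square wooden bat. Then take the thick brush that leans in the wooden rest and lower it, bristles up, into the round bore of the open box until its handle stands on the bottom, and let go. The box must stay down in its nest and the fork stay home; do not knock over or shove the cup and the stamp.

Things in the scene. Friction and masses are not known exactly. Their poses are not given: they have to be found in the camera images.
- board: Fixed plywood holding board, 110 (its x) x 237 (its y) x 12 mm thick. Origin on the worktop under the centre of the brush box's nest (a low frame 8 mm high); the board reaches 67 mm to its +y and 170 mm to its -y. The hold-down fork slides along its y axis.
- hold_down (a joint): Slide of the steel fork, in m: 0 = drawn back (toward the board's -y), 0.075 = fully home (stop): its two flat prongs then lie over the box's foot plate, beside the box's long sides. Starts at 0 to 0.012. It needs about 4 N to move and stays where it is left. Home means more than 0.068.
- hold_down_grip (a point): Point in the fork's upright wooden fin, 15 mm below its top. The fin is 18 mm thick along the board's x, 36 mm long along the board's y, its top 95 mm above the worktop; the fork's flat plate below it has its top 32 mm above the worktop. It moves with the fork toward the board's +y.
- brush_box: Loose base of the brush box, 0.4 kg: wooden core 46 (x) x 70 (y) x 100 mm high on a steel foot plate 70 x 90 x 10 mm, in the board's nest 12 mm above the worktop, aligned with the board, 2 mm play. Origin: centre of its underside. Four brass spring pads, 82 mm up, grip the lid's inside: drawing it takes 8 to 20 N for the first 60 mm, and lifts the box too unless the fork is home.
- box_bore (a point): Centre of the mouth of the round bore in the top of the box, 100 mm above the box's underside (112 mm above the worktop): vertical, 27 mm wide with a 3 mm chamfer, 85 mm deep (bottom 15 mm above the box's underside). Covered by the lid at the start.
- box_lid: Deep aluminium slip lid, 56 (x) x 80 (y) x 75 mm high, 0.12 kg, walls and top 3 mm, open below. Origin: centre of its open rim, z up to its closed top. On at the start, aligned with the box, rim 40 mm and top 115 mm above the worktop; clear of the box after rising 75 mm. Grip it across its 56 mm (x) with 25 to 40 N.
- bat: Fixed square wooden bat, 140 x 140 x 12 mm, flat on the worktop, left of the board. Origin at the centre of its underside; the lid goes on its top, 12 mm up.
- rest: Fixed wooden brush rest, foot 130 x 86 mm, block leaning 35 degrees from vertical toward its -x (roughly toward the robot), with an 18 mm square bore 70 mm deep along the lean. Origin at the centre of its foot; the mouth of the bore is at x = -24 mm, z = 96 mm in its frame.
- brush: Thick glaze brush, 190 mm long, 20 g, bristles up in the rest. Its y axis runs toward the handle's end (y = 95 mm); its centre line is at x = 0, z = 10 mm. Handle from y = -33, as if 14 mm square; ferrule y = -59 to -31 mm, 20 mm across x, 19 across z: grip here across x, which is level in the rest, with 10 to 20 N; bristles to y = -95 mm. Standing upright its y axis points down.
- brush_end (a point): Centre of the end of the brush's handle, at (0, 95, 10) mm in the brush's frame. Fully down, it is 15 mm above the box's underside.
- cup: Loose bystander: grey-brown clay cup, 63 mm wide, 60 mm high, in front of the board. Origin at the centre of its underside.
- stamp: Loose bystander: turned wooden stamp, 34 mm wide, 61 mm high, in front of the board, between the cup and the bench vice. Origin at the centre of its underside.

How it is judged:
By the outcome, as a careful person would: the job done as asked, in the order asked, and still so for the second after the job is handed in, with the robot touching nothing.
It also fails if it takes over 67 s, if anything falls off the work surface, if the arm or the gripper's body presses on something with over 40 N, if the wrist force passes 120 N, or if a joint passes its speed limit or range.

ROBOT

A 6-joint arm with a two-finger parallel gripper is mounted at the origin on a cart in front of the work surface, level with it; the furniture and walls round the work are solid. World frame = base frame: x ahead of the robot, y to its left, z up, the work surface at z = 0. Lengths are in m, angles in rad, forces in N, time in s.
With the tool pointing down it reaches from about 0.3 to 0.825 m from the base axis. Payload 5.4 kg.
Tool frame: the origin (TCP) lies midway between the tips of the shut fingers; the grasp point (between the pads) lies 19 mm behind it; z points along the fingers, y is the line along which they close (so a half turn about z gives the same grasp; the last joint's range is limited). The gripper opens to 92 mm and grips with 3 to 60 N. Pads are 20 mm wide; open, the fingers measure 128 mm over their backs; the gripper's body (75 mm by 189 mm) begins 69 mm behind the grasp point.
Start: joints at [0.986, 0.158, 1.597, -0, 1.386, -0.21], TCP at [0.211, 0.535, 0.215] pointing down, gripper open.
Joint ranges: [-2.91, 2.91], [-0.94, 2.29], [0.18, 2.7], [-1.29, 4.43], [0.17, 2.64], [-3, 3]. Speed limits (rad/s): [2.57, 2.57, 3.14, 3.14, 3.14, 3.14].

INTERFACE

Orientations are given as [roll, pitch, yaw] about the fixed x, y, z axes, in that order (R = Rz(yaw) Ry(pitch) Rx(roll)).
In Python, from workcell import monitor, eyes, robot, finder gives the robot as it stands. The module is installed in compiled form; this text tells all that it offers.
- The arm moves only by the tool move_arm, never from a script. Its argument "targets" is a list of rows, each a list of 3 entries, a list of its own where there are three numbers: the shift along the tool's x, y, z in units of 300 mm (1.0 is 300 mm), then the turn, a rotation vector about the tool's x, y, z in units of 120 degrees (1.0 is 120 degrees), then the opening, from 0 (shut) to 1 (fully open). A call has exactly 10 rows; each row is the pose to reach, as a shift and turn from the pose commanded when the call began, along the tool's axes at that moment; what a row does not reach only later rows make up. A row lasts 1/10 s, in which the tool goes at most 50 mm and 8.59 degrees, less where a joint would pass 70% of its speed; a pose out of reach is approached as far as the arm can. A call with a number of a shift or a turn outside -1 to 1 is refused whole. A call with a gripper value outside its range is refused whole. The fingers move at their own pace and stop on an object; "squeeze" is the grip in N (left out, the last holds). Time passes only in rows, so rows that repeat a pose let the fingers close, or fill a call up. It gives the time, the measured TCP pose, the force, the opening and the grip force at its end, in the units of the state.
- monitor.get_obs(): the state, without advancing time (a new reading comes with each control period).
- eyes.get_image(name): name is "scene" or "top"; returns the picture (384x512x3 uint8, red, green, blue); there is no depth.
- eyes.camera_model(name): a dict with "fx", "fy", "cx", "cy" (pixels), "k1" (the pictures are not rectified: a ray, as slopes to the right and down, at radius r is drawn at 1 + k1 r^2 times it, then the intrinsics apply), "pose" (4x4, takes a point from camera to world coordinates). Camera axes: x right, y up, looking along -z (the intrinsics and any distortion apply to the point x, -y, -z); pixel columns grow to the right and rows downward; lengths in m; the calibration is good to about 2 mm. A picture is of the moment at which its call begins. camera_model takes no time and is no camera call.
- robot.hand_in(): hands the job in; it is judged then, once.
Trained networks look in the newest picture that a camera, given by its name, has taken for a name from the list of things; names that differ only in an ending like _2 or _b are one class to them, and where a whole thing is asked for, a point or a joint stands for the part that bears it (a point fixed in the world has none). Each returns a list of dicts, best first, with "score" (0 to 1); they miss things now and then, are a little off and sometimes report something else, mostly with a low value. They report only what shows in the picture. A call takes as long as a camera call.
- finder.regions_of(camera, thing): "pixels" (384x512 bool, what is visible of it) and "pixel" ([column, row] in pixels, amid what is visible of it).
- finder.spot_point(camera, thing): "pixel" ([column, row] in pixels: a listed point, or the origin of a listed thing).
The state is a dict: "time": time; "q": joint angles; "dq": joint speeds; "joint_efforts": joint torques, N m; "ee_pos": TCP position; "tool_rot": TCP orientation; "force": force on the tool from outside, world axes, zero at the start; "moment": the same for the moment, N m; "gripper_width": finger opening in m; "finger_force": force on a finger pad.
Only numpy, scipy, OpenCV 4.12 (cv2) and the standard library are available. Lean on these libraries where they do the work, as an engineer would, in place of code of your own. Each camera call takes 0.05 s, during which the arm holds its last target. There are 200 camera calls.

## Working session

There is one attempt and no reset: what is moved stays moved. The work goes in short steps, Python scripts to look and compute and a tool call to move; the robot and the scene stay as the last step left them, time stands still between calls to the robot, and variables do not carry over. Pictures are saved under pics/ and viewed, at most 13 in all, crops included, and the job is handed in when it is done.

Besides the shell and the picture viewer there is one more tool, called after "Request:" in YAML: its name, and indented under it one key for each argument. move_arm: Moves the arm, as the interface text tells. Shifts and turns lie within -1 to 1; 1 stands for 300 mm of shift or 120 degrees of turn. Its arguments: {"type":"object","properties":{"targets":{"type":"array","items":{"type":"array"}},"squeeze":{"type":"number"}},"required":["targets"]}

```bash
mkdir -p pics; cat > h.py <<'E'
import numpy as np, cv2
from scipy.spatial.transform import Rotation as R
from workcell import monitor, eyes, robot, finder
def ray(cam,px):
    m=eyes.camera_model(cam); K=np.array([[m['fx'],0,m['cx']],[0,m['fy'],m['cy']],[0,0,1]],float)
    # distortion: drawn = s*(1+k1 r^2)
    u=cv2.undistortPoints(np.array([[px]],float),K,np.array([m['k1'],0,0,0],float))[0,0]
    P=np.array(m['pose']); d=P[:3,:3]@np.array([u[0],-u[1],-1.]); return P[:3,3],d/np.linalg.norm(d)
def proj(cam,X):
    m=eyes.camera_model(cam); P=np.array(m['pose']); c=P[:3,:3].T@(np.atleast_2d(X)-P[:3,3]).T
    s=np.array([c[0]/-c[2],-c[1]/-c[2]]); s=s*(1+m['k1']*(s**2).sum(0))
    return np.array([s[0]*m['fx']+m['cx'],s[1]*m['fy']+m['cy']]).T
def atz(cam,px,z):
    o,d=ray(cam,px); return o+d*(z-o[2])/d[2]
def tri(a,b):
    (o1,d1),(o2,d2)=ray('scene',a),ray('top',b)
    A=np.array([d1,-d2]).T; t=np.linalg.lstsq(A,o2-o1,rcond=None)[0]
    p,q=o1+t[0]*d1,o2+t[1]*d2; return (p+q)/2,np.linalg.norm(p-q)
E
python3 - <<'E'
from h import *
np.set_printoptions(precision=3,suppress=True)
ims={}
for c in('scene','top'):
    im=eyes.get_image(c); ims[c]=im; cv2.imwrite(f'pics/{c}0.png',im[:,:,::-1])
    m=eyes.camera_model(c); print(c,m['fx'],m['k1'],np.array(m['pose'])[:3].tolist())
for t in['board','hold_down_grip','brush_box','box_lid','bat','rest','brush','brush_end','cup','stamp','box_bore']:
    r={}
    for c in('scene','top'):
        l=finder.spot_point(c,t); r[c]=l
        print(t,c,[(np.round(x['pixel'],1).tolist(),round(x['score'],2)) for x in l[:2]])
    if r['scene'] and r['top']: print('   ',*tri(r['scene'][0]['pixel'],r['top'][0]['pixel']))
E
```

```text
scene 366.1426848711183 -0.08131085581852657 [[0.8328903372360763, 0.3086687225264216, -0.45936620018530055, 0.11639378899808966], [-0.5529842989473027, 0.4977509458388882, -0.6681709070546639, -0.6627622747000304], [0.02240650031876593, 0.810535388277649, 0.5852609102725603, 0.6544338497631099]]
top 413.8240463016573 -0.06516431855391375 [[-0.0172686739321312, 0.9882491229005684, -0.1518731838965752, 0.3649782705182304], [-0.9998391444697062, -0.017804205320134634, -0.0021669007832245046, -0.05216596344757333], [-0.004845419147151351, 0.1518113347519733, 0.988397612580136, 1.1577259270686107]]
board scene [([266.3, 201.5], 0.86), ([171.1, 180.8], 0.67)]
board top [([236.4, 170.9], 0.79), ([378.7, 178.8], 0.45)]
    [0.625 0.024 0.009] 0.002458209363950483
hold_down_grip scene [([295.2, 208.4], 0.61), ([266.1, 203.1], 0.17)]
hold_down_grip top []
brush_box scene [([266.0, 200.5], 0.68), ([296.8, 205.3], 0.19)]
brush_box top [([233.0, 173.5], 0.63), ([232.8, 167.6], 0.55)]
    [0.623 0.031 0.008] 0.008181803869625123
box_lid scene [([266.0, 191.3], 0.9)]
box_lid top [([234.7, 169.3], 0.79)]
    [0.622 0.026 0.045] 0.0003791779202692522
bat scene [([167.9, 180.7], 0.87)]
bat top [([140.0, 241.7], 0.9)]
    [ 0.43   0.299 -0.007] 0.0009911462452767649
rest scene [([370.1, 303.0], 0.58)]
rest top [([379.5, 180.2], 0.78)]
    [ 0.6   -0.39   0.006] 0.018437228591973043
brush scene [([358.3, 276.0], 0.63)]
brush top [([391.9, 186.2], 0.47), ([236.0, 171.9], 0.3)]
    [ 0.554 -0.383  0.117] 0.0007160843946380572
brush_end scene []
brush_end top []
cup scene [([188.3, 230.8], 0.72)]
cup top [([235.2, 265.5], 0.61)]
    [0.368 0.025 0.014] 0.015323373944711545
stamp scene []
stamp top [([279.1, 246.4], 0.51)]
box_bore scene []
box_bore top []
```

```bash
python3 - <<'E'
import cv2
a=cv2.imread('pics/scene0.png');b=cv2.imread('pics/top0.png')
cv2.imwrite('pics/s1.png',cv2.resize(a,(800,600),interpolation=3));cv2.imwrite('pics/t1.png',cv2.resize(b,(800,600),interpolation=3))
E
```

```text
(no output)
```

View pics/s1.png

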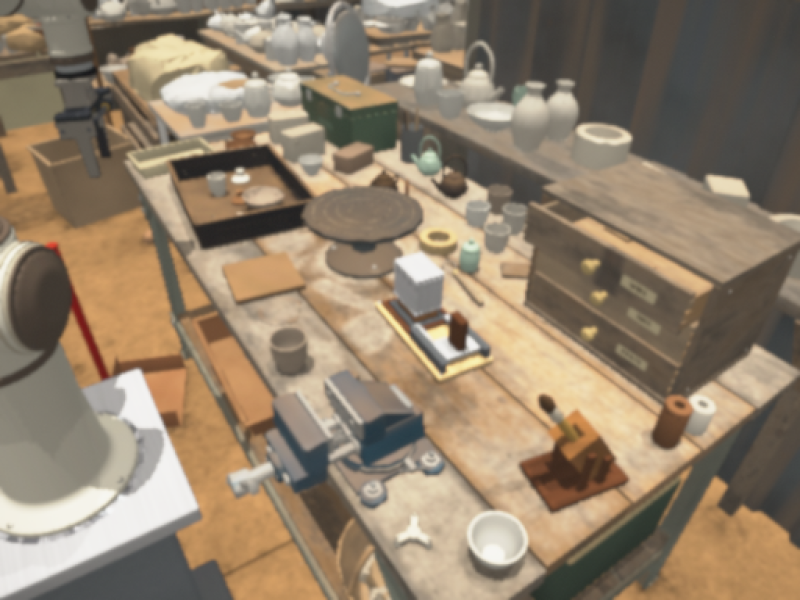

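View pics/t1.png

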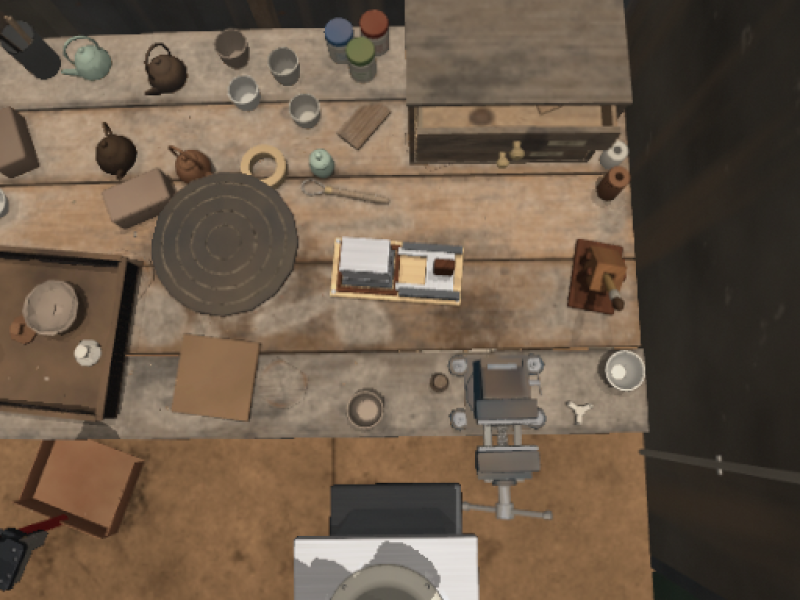

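The scene picture shows the lid at about (266,180) px, the fin at (293,210), the bat at (168,177), the rest at (367,295), and the brush tip at (350,258). In the top picture the lid is at (235,168), the fin at (284,171), the cup at (234,262) and the stamp at (281,245). The network points agree. Next I'll fit poses to the masks.

```bash
cat > fit.py <<'E'
from h import *
from scipy.optimize import minimize
S=4
def hullmask(cam,P):
    p=proj(cam,P); h=cv2.convexHull(((p+.5)*S).astype(np.float32)).astype(np.int32)
    m=np.zeros((384*S,512*S),np.uint8); cv2.fillConvexPoly(m,h,1); return m.astype(bool)
def boxpts(p,dx,dy,z0,z1):
    x,y,a=p; c,s=np.cos(a),np.sin(a)
    L=np.array([(i,j) for i in dx for j in dy]); W=L@np.array([[c,s],[-s,c]])+[x,y]
    return np.array([[*w,z] for w in W for z in(z0,z1)])
def fitbox(masks,p0,dx,dy,z0,z1,fitz=False):
    big={c:cv2.resize(m.astype(np.uint8),None,fx=S,fy=S,interpolation=0).astype(bool) for c,m in masks.items()}
    def f(v):
        dz=v[3]*.01 if fitz else 0; e=0
        for c,m in big.items():
            r=hullmask(c,boxpts((p0[0]+v[0]*.01,p0[1]+v[1]*.01,p0[2]+v[2]*.1),dx,dy,z0+dz,z1+dz)); e+=1-(r&m).sum()/(r|m).sum()
        return e
    n=4 if fitz else 3; best=min((minimize(f,x0,method='Nelder-Mead',options=dict(initial_simplex=np.vstack([x0,x0+np.eye(n)*1.]),xatol=.01,fatol=1e-4)) for x0 in (np.zeros(n),np.array([0,0,-1.,0][:n]))),key=lambda r:r.fun)
    v=best.x; return p0[0]+v[0]*.01,p0[1]+v[1]*.01,p0[2]+v[2]*.1,(v[3]*.01 if fitz else 0),best.fun
E
python3 - <<'E'
from fit import *
np.set_printoptions(precision=4,suppress=True)
M={}
for t in['box_lid','bat','board','hold_down_grip','brush','rest','cup','stamp']:
    for c in('scene','top'):
        l=finder.regions_of(c,t)
        if l: M[t,c]=l[0]['pixels']; print(t,c,round(l[0]['score'],2),l[0]['pixels'].sum(),np.round(l[0]['pixel']))
np.savez('m.npz',**{k[0]+'|'+k[1]:v for k,v in M.items()})
def mk(t,cs=('scene','top')): return {c:M[t,c] for c in cs if (t,c) in M}
for cs in(('scene','top'),('top',),('scene',)):
    print(cs,'lid',np.array(fitbox(mk('box_lid',cs),(.622,.026,0),(-.028,.028),(-.04,.04),.04,.115,len(cs)==2)))
    print('bat',np.array(fitbox(mk('bat',cs),(.43,.299,-.1),(-.07,.07),(-.07,.07),0,.012)))
for t in('brush',):
  for c in('scene','top'):
    if (t,c) in M:
      ys,xs=np.nonzero(M[t,c]); print(c,'line',cv2.fitLine(np.c_[xs,ys].astype(np.float32),2,0,.01,.01).ravel(),xs.min(),xs.max(),ys.min(),ys.max())
for t in('cup','stamp'):
  for c in('scene','top'):
    if (t,c) in M: ys,xs=np.nonzero(M[t,c]); print(t,c,atz(c,(xs.mean(),ys.mean()),.03))
im=cv2.imread('pics/top0.png')
cv2.imwrite('pics/c1.png',np.hstack([cv2.resize(im[140:200,205:305],(600,360),interpolation=2)]))
v=np.hstack([cv2.resize(cv2.imread('pics/top0.png')[145:205,210:300],(400,267),interpolation=2),cv2.resize(im[145:205,355:415],(267,267),interpolation=2)])
s=cv2.imread('pics/scene0.png')
w=np.hstack([cv2.resize(s[155:245,235:325],(334,333),interpolation=2),cv2.resize(s[240:330,325:415],(333,333),interpolation=2)])
cv2.imwrite('pics/c2.png',np.vstack([v,w]))
E
```

```text
box_lid scene 0.92 950 [267. 178.]
box_lid top 0.69 901 [235. 164.]
bat scene 0.77 1168 [170. 179.]
board scene 0.91 1751 [284. 218.]
board top 0.65 2132 [267. 176.]
hold_down_grip top 0.97 509 [280. 169.]
rest scene 0.75 2281 [370. 302.]
cup scene 0.65 627 [184. 220.]
cup top 0.75 407 [234. 262.]
stamp top 0.69 464 [233. 261.]
('scene', 'top') lid [ 0.6234  0.0246 -0.1108  0.0018  0.1412]
bat [ 0.4312  0.3017 -0.133   0.      0.0497]
('top',) lid [ 0.6246  0.024  -0.0801  0.      0.0575]
bat [ 0.43   0.299 -0.1    0.     0.   ]
('scene',) lid [ 0.6234  0.0272 -0.1498  0.      0.0668]
bat [ 0.4312  0.3017 -0.133   0.      0.0497]
cup scene [0.3748 0.042  0.03  ]
cup top [0.3723 0.0329 0.03  ]
stamp top [0.3712 0.0322 0.03  ]
```

View pics/c2.png

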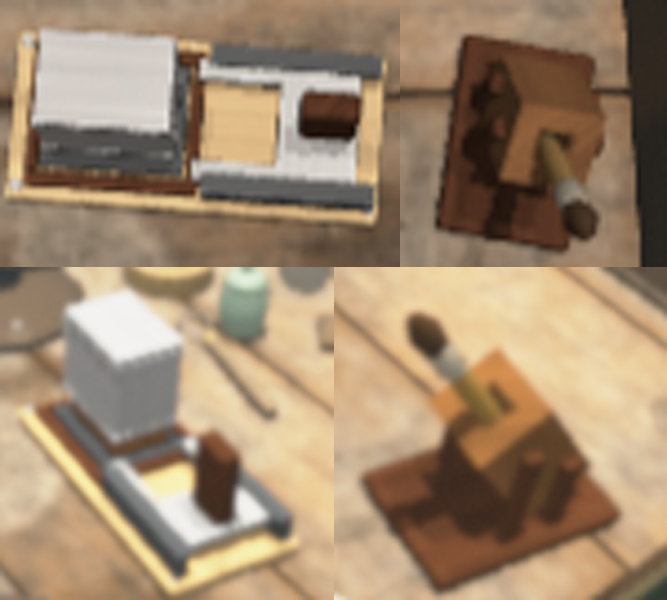

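The crops show the board corners, lid, fin and brush (ferrule and tip) clearly. I'll triangulate those features.

```bash
python3 - <<'E'
from h import *
np.set_printoptions(precision=4,suppress=True)
T1=lambda x,y:(210+x/4.444-.4,145+y/4.45-.4)
T2=lambda x,y:(355+(x-400)/4.45-.4,145+y/4.45-.4)
S1=lambda x,y:(235+x/3.71-.4,155+(y-267)/3.7-.4)
S2=lambda x,y:(325+(x-334)/3.7-.4,240+(y-267)/3.7-.4)
print('board top TL,BL,BR,TR');
for p in[(22,33),(8,192),(377,220),(387,58)]: print(atz('top',T1(*p),.012))
print('board scene BL,BR,TR')
for p in[(22,410),(172,592),(297,545)]: print(atz('scene',S1(*p),.012))
print('lid top face, top view')
for p in[(40,31),(172,34),(184,122),(33,127)]: print(atz('top',T1(*p),.115))
print('lid scene L,back,R,front')
for p in[(65,307),(126,292),(182,343),(119,365)]: print(atz('scene',S1(*p),.115))
print('fin top y edges'); print(atz('top',T1(301,100),.095),atz('top',T1(360,100),.095))
print('fin scene topcentre',atz('scene',S1(217,442),.095))
for n,a,b in[('tip',(417,321),(590,228)),('ferr',(451,362),(567,192)),('entry',(490,412),(548,148))]:
    print(n,*tri(S2(*a),T2(*b)))
print('rest foot top view')
for p in[(463,37),(596,63),(568,248),(438,229)]: print(atz('top',T2(*p),.012))
print('rest foot scene L,bottom,R')
for p in[(363,485),(440,590),(620,512)]: print(atz('scene',S2(*p),.012))
print('stamp',atz('top',(281,244),.03)); 
print(monitor.get_obs()['tool_rot'],monitor.get_obs()['ee_pos'],monitor.get_obs()['gripper_width'])
E
```

```text
board top TL,BL,BR,TR
[0.682  0.0853 0.012 ]
[0.5783 0.094  0.012 ]
[ 0.5561 -0.1393  0.012 ]
[ 0.6611 -0.1488  0.012 ]
board scene BL,BR,TR
[0.5792 0.0952 0.012 ]
[ 0.5548 -0.1401  0.012 ]
[ 0.6596 -0.1491  0.012 ]
lid top face, top view
[0.6545 0.0623 0.115 ]
[ 0.6512 -0.0149  0.115 ]
[ 0.5985 -0.0213  0.115 ]
[0.5972 0.0664 0.115 ]
lid scene L,back,R,front
[0.6025 0.0703 0.115 ]
[0.6548 0.0643 0.115 ]
[ 0.648  -0.0165  0.115 ]
[ 0.5922 -0.016   0.115 ]
fin top y edges
[ 0.615  -0.0901  0.095 ] [ 0.6143 -0.1251  0.095 ]
fin scene topcentre [ 0.613  -0.1049  0.095 ]
tip [ 0.5177 -0.3716  0.1875] 0.0009952212729437701
ferr [ 0.5465 -0.3751  0.1447] 0.0023703931242206222
entry [ 0.5831 -0.3829  0.0906] 0.002842539488301708
rest foot top view
[ 0.6716 -0.3558  0.012 ]
[ 0.6532 -0.4411  0.012 ]
[ 0.5332 -0.4148  0.012 ]
[ 0.5469 -0.3326  0.012 ]
rest foot scene L,bottom,R
[ 0.5443 -0.3421  0.012 ]
[ 0.5309 -0.4187  0.012 ]
[ 0.6573 -0.4408  0.012 ]
stamp [ 0.4163 -0.0976  0.03  ]
[-3.1416  0.      2.7667] [0.2105 0.535  0.2146] 0.09208087811158083
```

```bash
cat >> h.py <<'E'
def down(yaw): return R.from_euler('z',yaw)*R.from_euler('x',np.pi)
def plan(pos,rot):
    o=monitor.get_obs(); c=R.from_euler('xyz',o['tool_rot'])
    print('t',round(o['time'],2),'shift',np.round(c.inv().apply(np.array(pos)-o['ee_pos'])/.3,3),'turn',np.round((c.inv()*rot).as_rotvec()/np.radians(120),3))
BY=-.095; B=np.array([.624,.0245]); xh=np.array([np.cos(BY),np.sin(BY)]); yh=np.array([-np.sin(BY),np.cos(BY)])
def bd(x,y,z): return np.r_[B+x*xh+y*yh,z]
GY=BY+np.pi/2
E
python3 -c "
from h import *
print(bd(0,-.1305,.16)); plan(bd(0,-.1305,.215),down(GY))"
```

```text
[ 0.61162114 -0.10541156  0.16      ]
t 2.0 shift [-2.026e+00 -1.497e+00 -1.000e-03] turn [-0.     0.     0.616]
```

Request:
move_arm:
  targets:
    - [[-1,-0.75,0],[0,0,0.616],1]
    - [[-1,-0.75,0],[0,0,0.616],1]
    - [[-1,-0.75,0],[0,0,0.616],1]
    - [[-1,-0.75,0],[0,0,0.616],1]
    - [[-1,-0.75,0],[0,0,0.616],1]
    - [[-1,-0.75,0],[0,0,0.616],1]
    - [[-1,-0.75,0],[0,0,0.616],1]
    - [[-1,-0.75,0],[0,0,0.616],1]
    - [[-1,-0.75,0],[0,0,0.616],1]
    - [[-1,-0.75,0],[0,0,0.616],1]

```text
time: 3.0
ee_pos: [0.4078, 0.2151, 0.2147]
tool_rot: [3.141, -0.0, 1.475]
force: [-0.3, -0.1, -1.1]
gripper_width: 0.0917
finger_force: 0.0
```

```bash
python3 -c "
from h import *
plan(bd(0,-.1305,.215),down(GY))"
```

```text
t 3.0 shift [-0.998  0.779 -0.001] turn [ 0.    -0.    -0.001]
```

Request:
move_arm:
  targets:
    - [[-1,0.78,0],[0,0,0],1]
    - [[-1,0.78,0],[0,0,0],1]
    - [[-1,0.78,0],[0,0,0],1]
    - [[-1,0.78,0],[0,0,0],1]
    - [[-1,0.78,0],[0,0,0],1]
    - [[-1,0.78,0],[0,0,0],0.6]
    - [[-1,0.78,0],[0,0,0],0.6]
    - [[-1,0.78,0],[0,0,0],0.6]
    - [[-1,0.78,0],[0,0,0],0.6]
    - [[-1,0.78,0],[0,0,0],0.6]

```text
time: 4.0
ee_pos: [0.6119, -0.104, 0.2141]
tool_rot: [-3.141, -0.001, 1.478]
force: [-1.0, -0.2, -0.8]
gripper_width: 0.0557
finger_force: 0.0
```

```bash
python3 - <<'E'
from h import *
plan(bd(0,-.1305,.065),down(GY))
a=eyes.get_image('scene');b=eyes.get_image('top')
cv2.imwrite('pics/c3.png',np.hstack([cv2.resize(a[110:260,210:340],(390,450),interpolation=2),cv2.resize(b[120:220,210:300],(405,450),interpolation=2)])[:,:,::-1])
E
```

```text
t 4.0 shift [-0.005 -0.     0.497] turn [-0.    -0.     0.001]
```

View pics/c3.png

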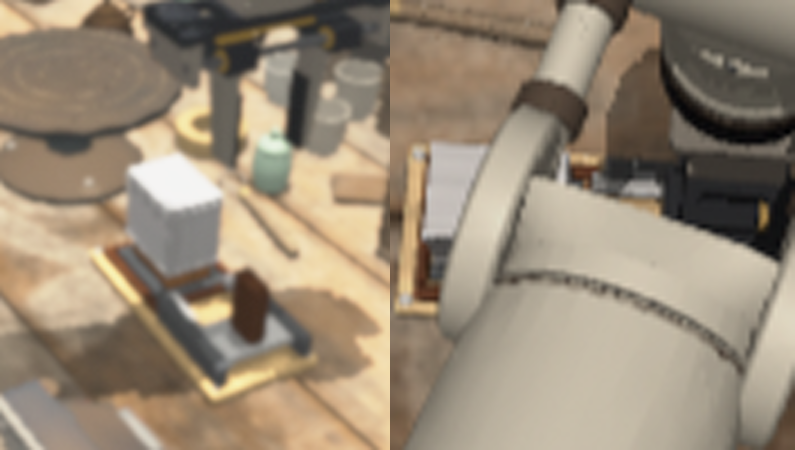

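The fingers straddle the fin, with the fin at about (293,210) px in the scene view. I'll descend.

Request:
move_arm:
  targets:
    - [[0,0,0.16],[0,0,0],0.6]
    - [[0,0,0.33],[0,0,0],0.6]
    - [[0,0,0.45],[0,0,0],0.6]
    - [[0,0,0.5],[0,0,0],0.6]
    - [[0,0,0.5],[0,0,0],0.6]
    - [[0,0,0.5],[0,0,0],0]
    - [[0,0,0.5],[0,0,0],0]
    - [[0,0,0.5],[0,0,0],0]
    - [[0,0,0.5],[0,0,0],0]
    - [[0,0,0.5],[0,0,0],0]
  squeeze: 20

```text
time: 5.1
ee_pos: [0.6131, -0.1051, 0.0655]
tool_rot: [3.139, 0.0, 1.477]
force: [2.9, 1.6, -3.7]
gripper_width: 0.018
finger_force: 20.0
```

Request:
move_arm:
  targets:
    - [[0.03,0,0],[0,0,0],0]
    - [[0.06,0,0],[0,0,0],0]
    - [[0.09,0,0],[0,0,0],0]
    - [[0.12,0,0],[0,0,0],0]
    - [[0.15,0,0],[0,0,0],0]
    - [[0.18,0,0],[0,0,0],0]
    - [[0.2,0,0],[0,0,0],0]
    - [[0.2,0,0],[0,0,0],0]
    - [[0.2,0,0],[0,0,0],0]
    - [[0.2,0,0],[0,0,0],0]

```text
time: 6.1
ee_pos: [0.6185, -0.0434, 0.0654]
tool_rot: [3.14, -0.002, 1.477]
force: [2.1, -0.1, 6.0]
gripper_width: 0.0181
finger_force: 20.0
```

Request:
move_arm:
  targets:
    - [[0.01,0,0],[0,0,0],0]
    - [[0.015,0,0],[0,0,0],0]
    - [[0.02,0,0],[0,0,0],0]
    - [[0.025,0,0],[0,0,0],0]
    - [[0.03,0,0],[0,0,0],0]
    - [[0.035,0,0],[0,0,0],0]
    - [[0.04,0,0],[0,0,0],0]
    - [[0.045,0,0],[0,0,0],0]
    - [[0.05,0,0],[0,0,0],0]
    - [[0.05,0,0],[0,0,0],0]

```text
time: 7.1
ee_pos: [0.619, -0.0374, 0.0653]
tool_rot: [3.141, 0.013, 1.477]
force: [-3.6, -27.1, 2.9]
gripper_width: 0.018
finger_force: 20.0
```

Request:
move_arm:
  targets:
    - [[-0.02,0,0],[0,0,0],0]
    - [[-0.025,0,0],[0,0,0],0]
    - [[-0.025,0,0],[0,0,0],0.4]
    - [[-0.025,0,0],[0,0,0],0.4]
    - [[-0.025,0,0],[0,0,0],0.4]
    - [[-0.025,0,0],[0,0,0],0.4]
    - [[-0.025,0,-0.15],[0,0,0],0.4]
    - [[-0.025,0,-0.3],[0,0,0],0.6]
    - [[-0.025,0,-0.4],[0,0,0],1]
    - [[-0.025,0,-0.4],[0,0,0],1]

```text
time: 8.1
ee_pos: [0.6216, -0.038, 0.1906]
tool_rot: [3.132, 0.001, 1.477]
force: [0.7, -0.3, -0.2]
gripper_width: 0.0587
finger_force: 0.0
```

```bash
python3 - <<'E'
from h import *
plan(bd(0.001,0,.186),down(GY))
a=eyes.get_image('scene')
cv2.imwrite('pics/c4.png',cv2.resize(a[130:260,220:350],(600,600),interpolation=2)[:,:,::-1])
E
```

```text
t 8.1 shift [ 0.208 -0.008  0.015] turn [0.005 0.001 0.001]
```

View pics/c4.png

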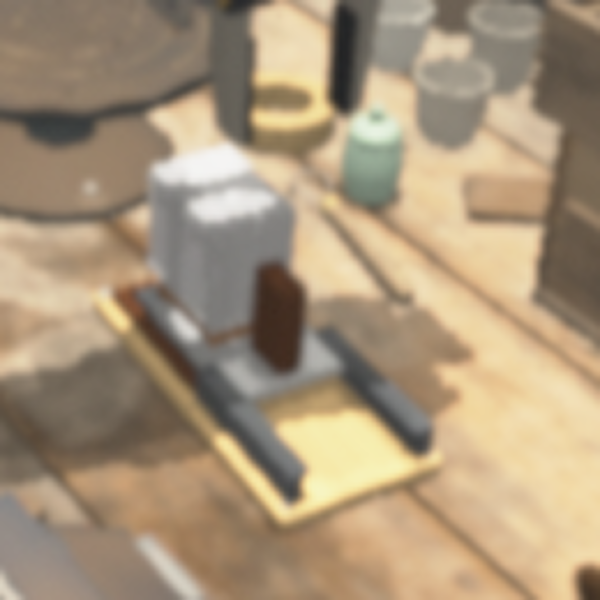

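The fin now stands right beside the lid at about (280,198) px, with the prongs along the box and a firm 27 N stop, so the fork is home. Next the lid: I'll move over it and descend.

Request:
move_arm:
  targets:
    - [[0.1,-0.008,0],[0.005,0,0],1]
    - [[0.208,-0.008,0.015],[0.005,0,0],1]
    - [[0.208,-0.008,0.015],[0.005,0,0],1]
    - [[0.208,-0.008,0.015],[0.005,0,0],1]
    - [[0.208,-0.008,0.1],[0.005,0,0],1]
    - [[0.208,-0.008,0.2],[0.005,0,0],1]
    - [[0.208,-0.008,0.3],[0.005,0,0],1]
    - [[0.208,-0.008,0.37],[0.005,0,0],1]
    - [[0.208,-0.008,0.38],[0.005,0,0],1]
    - [[0.208,-0.008,0.38],[0.005,0,0],1]

```text
time: 9.15
ee_pos: [0.6213, 0.024, 0.0699]
tool_rot: [-3.129, 0.0, 1.476]
force: [-0.1, 0.7, 0.7]
gripper_width: 0.0919
finger_force: 0.0
```

Request:
move_arm:
  targets:
    - [[0,0,0],[0,0,0],0.5]
    - [[0,0,0],[0,0,0],0.5]
    - [[0,0,0],[0,0,0],0.5]
    - [[0,0,0],[0,0,0],0.5]
    - [[0,0,0],[0,0,0],0.5]
    - [[0,0,0],[0,0,0],0.5]
    - [[0,0,0],[0,0,0],0.5]
    - [[0,0,0],[0,0,0],0.5]
    - [[0,0,0],[0,0,0],0.5]
    - [[0,0,0],[0,0,0],0.5]
  squeeze: 34

```text
time: 10.15
ee_pos: [0.6227, 0.0246, 0.0713]
tool_rot: [-3.133, 0.0, 1.477]
force: [3.8, -0.4, 3.4]
gripper_width: 0.0559
finger_force: 33.9
```

Request:
move_arm:
  targets:
    - [[0,0,-0.03],[0,0,0],0.5]
    - [[0,0,-0.06],[0,0,0],0.5]
    - [[0,0,-0.09],[0,0,0],0.5]
    - [[0,0,-0.12],[0,0,0],0.5]
    - [[0,0,-0.15],[0,0,0],0.5]
    - [[0,0,-0.18],[0,0,0],0.5]
    - [[0,0,-0.21],[0,0,0],0.5]
    - [[0,0,-0.24],[0,0,0],0.5]
    - [[0,0,-0.27],[0,0,0],0.5]
    - [[0,0,-0.3],[0,0,0],0.5]

```text
time: 11.15
ee_pos: [0.6226, 0.0247, 0.1617]
tool_rot: [-3.131, -0.0, 1.477]
force: [-1.0, -0.0, -1.2]
gripper_width: 0.0559
finger_force: 33.9
```

Request:
move_arm:
  targets:
    - [[0,0,-0.05],[0,0,0],0.5]
    - [[0,0,-0.1],[0,0,0],0.5]
    - [[0,0,-0.16],[0,0,0],0.5]
    - [[0,0,-0.21],[0,0,0],0.5]
    - [[0,0,-0.21],[0,0,0],0.5]
    - [[0,0,-0.21],[0,0,0],0.5]
    - [[0,0,-0.21],[0,0,0],0.5]
    - [[0,0,-0.21],[0,0,0],0.5]
    - [[0,0,-0.21],[0,0,0],0.5]
    - [[0,0,-0.21],[0,0,0],0.5]

```text
time: 12.15
ee_pos: [0.6232, 0.0246, 0.223]
tool_rot: [-3.13, -0.0, 1.477]
force: [-0.1, 0.5, -1.1]
gripper_width: 0.0563
finger_force: 33.9
```

```bash
python3 - <<'E'
from h import *
plan([.43,.0245,.225],down(GY));plan([.4305,.300,.225],down(GY))
a=eyes.get_image('scene')
cv2.imwrite('pics/c5.png',cv2.resize(a[90:240,210:360],(600,600),interpolation=2)[:,:,::-1])
E
```

```text
t 12.15 shift [-0.061 -0.641  0.001] turn [-0.005 -0.     0.   ]
t 12.15 shift [ 0.853 -0.726  0.002] turn [-0.005 -0.     0.   ]
```

View pics/c5.png

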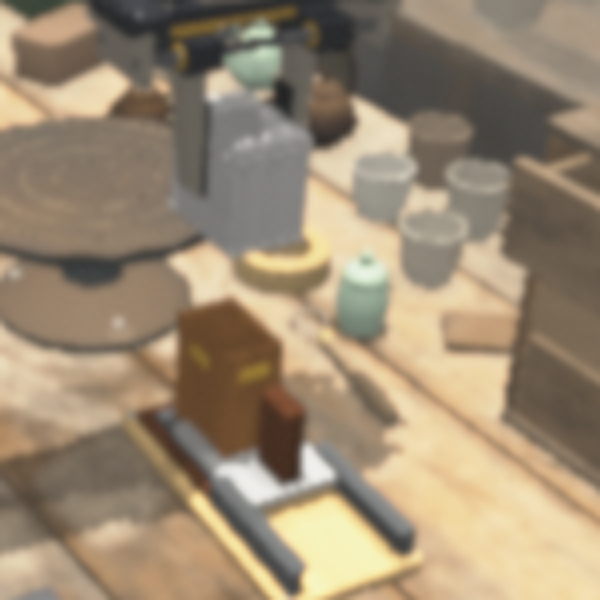

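The lid is off at (266,130) px and the box at (268,178) stayed in its nest with the fork home. I'll carry the lid to the bat.

Request:
move_arm:
  targets:
    - [[-0.02,-0.16,0],[-0.005,0,0],0.5]
    - [[-0.04,-0.32,0],[-0.005,0,0],0.5]
    - [[-0.05,-0.48,0],[-0.005,0,0],0.5]
    - [[0,-0.62,0],[-0.005,0,0],0.5]
    - [[0.15,-0.66,0],[-0.005,0,0],0.5]
    - [[0.31,-0.67,0],[-0.005,0,0],0.5]
    - [[0.47,-0.69,0],[-0.005,0,0],0.5]
    - [[0.63,-0.7,0],[-0.005,0,0],0.5]
    - [[0.78,-0.72,0],[-0.005,0,0],0.5]
    - [[0.85,-0.726,0],[-0.005,0,0],0.5]

```text
time: 13.2
ee_pos: [0.4298, 0.3022, 0.2259]
tool_rot: [-3.142, -0.001, 1.48]
force: [0.4, -0.7, -0.7]
gripper_width: 0.0559
finger_force: 33.9
```

Request:
move_arm:
  targets:
    - [[0,0,0.1],[0,0,0],0.5]
    - [[0,0,0.2],[0,0,0],0.5]
    - [[0,0,0.3],[0,0,0],0.5]
    - [[0,0,0.4],[0,0,0],0.5]
    - [[0,0,0.48],[0,0,0],0.5]
    - [[0,0,0.53],[0,0,0],0.5]
    - [[0,0,0.56],[0,0,0],0.5]
    - [[0,0,0.57],[0,0,0],0.5]
    - [[0,0,0.57],[0,0,0],0.5]
    - [[0,0,0.57],[0,0,0],0.5]

```text
time: 14.2
ee_pos: [0.4315, 0.2993, 0.0559]
tool_rot: [3.14, -0.001, 1.477]
force: [0.1, 0.7, -0.7]
gripper_width: 0.0557
finger_force: 33.9
```

```bash
python3 - <<'E'
from h import *
plan([.4305,.300,.0430],down(GY)); o=monitor.get_obs(); print(o['force'],o['moment'])
E
```

```text
t 14.2 shift [ 0.002 -0.004  0.043] turn [ 0.001 -0.     0.   ]
[ 0.07231143  0.69073328 -0.65682031] [-0.05069015  0.0491441   0.02575378]
```

Request:
move_arm:
  targets:
    - [[0,0,0.01],[0,0,0],0.5]
    - [[0,0,0.02],[0,0,0],0.5]
    - [[0,0,0.03],[0,0,0],0.5]
    - [[0,0,0.037],[0,0,0],0.5]
    - [[0,0,0.041],[0,0,0],0.5]
    - [[0,0,0.043],[0,0,0],0.5]
    - [[0,0,0.045],[0,0,0],0.5]
    - [[0,0,0.047],[0,0,0],0.5]
    - [[0,0,0.047],[0,0,0],0.5]
    - [[0,0,0.047],[0,0,0],0.5]

```text
time: 15.2
ee_pos: [0.4309, 0.2989, 0.043]
tool_rot: [-3.141, 0.001, 1.477]
force: [-6.1, -4.7, 17.1]
gripper_width: 0.056
finger_force: 34.0
```

Request:
move_arm:
  targets:
    - [[0,0,-0.004],[0,0,0],0.5]
    - [[0,0,-0.004],[0,0,0],1]
    - [[0,0,-0.004],[0,0,0],1]
    - [[0,0,-0.004],[0,0,0],1]
    - [[0,0,-0.004],[0,0,0],1]
    - [[0,0,-0.1],[0,0,0],1]
    - [[0,0,-0.25],[0,0,0],1]
    - [[0,0,-0.4],[0,0,0],1]
    - [[0,0,-0.55],[0,0,0],1]
    - [[0,0,-0.7],[0,0,0],1]

```text
time: 16.2
ee_pos: [0.4303, 0.2988, 0.2525]
tool_rot: [-3.142, -0.0, 1.477]
force: [0.6, 0.7, 0.2]
gripper_width: 0.0919
finger_force: 0.0
```

```bash
python3 - <<'E'
from h import *
plan([.42,.0,.26],down(GY))
a=eyes.get_image('scene')
cv2.imwrite('pics/c6.png',np.hstack([cv2.resize(a[110:230,110:230],(400,400),interpolation=2),cv2.resize(a[240:330,325:415],(400,400),interpolation=2)])[:,:,::-1])
E
```

```text
t 16.2 shift [-0.995  0.059 -0.025] turn [-0. -0.  0.]
```

View pics/c6.png

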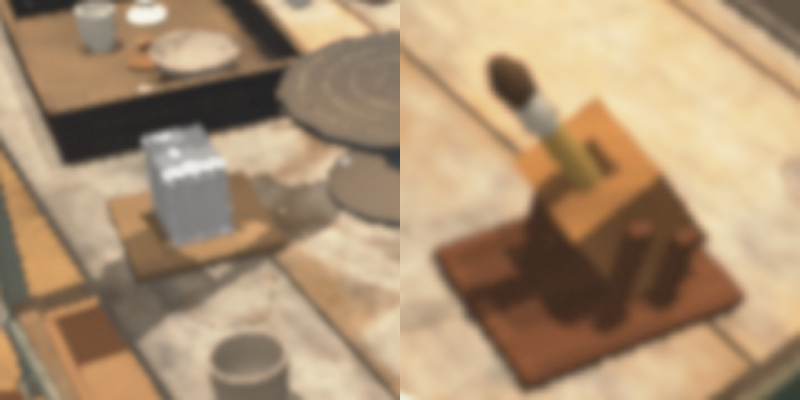

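The lid stands mouth down, wholly on the bat (scene about (166,163) px). The brush is unchanged, with its ferrule at (356.7,265.9), which matches my measurement. I'll plan the brush approach.

```bash
cat >> h.py <<'E'
RY=-.18; u=np.array([-np.sin(np.radians(35))*np.cos(RY),-np.sin(np.radians(35))*np.sin(RY),np.cos(np.radians(35))])
C=np.array([.544,-.3752,.147]); ry=np.array([-np.sin(RY),np.cos(RY),0])
tilt=lambda d=35: R.from_rotvec(-np.radians(d)*ry)*down(RY)
E
python3 - <<'E'
from h import *
print((C-.019*u).round(4),(C+.11*u).round(4)); plan([.43,.04,.29],down(RY))
E
```

```text
[ 0.5547 -0.3772  0.1314] [ 0.4819 -0.3639  0.2371]
t 16.25 shift [-0.865  0.069 -0.1  ] turn [ 0.002 -0.007  0.791]
```

Request:
move_arm:
  targets:
    - [[-0.1,0,-0.1],[0,0,0.05],1]
    - [[-0.2,0.02,-0.1],[0,0,0.12],1]
    - [[-0.35,0.03,-0.1],[0,0,0.19],1]
    - [[-0.5,0.04,-0.1],[0,0,0.26],0.6]
    - [[-0.65,0.05,-0.1],[0,0,0.33],0.6]
    - [[-0.8,0.07,-0.1],[0,0,0.4],0.6]
    - [[-0.865,0.07,-0.1],[0,0,0.47],0.6]
    - [[-0.865,0.07,-0.1],[0,0,0.54],0.6]
    - [[-0.865,0.07,-0.1],[0,0,0.61],0.6]
    - [[-0.865,0.07,-0.1],[0,0,0.68],0.6]

```text
time: 17.25
ee_pos: [0.4271, 0.0383, 0.2804]
tool_rot: [-3.141, 0.0, 0.046]
force: [0.3, 0.3, 0.4]
gripper_width: 0.0551
finger_force: 0.0
```

```bash
python3 - <<'E'
from h import *
plan([.46,-.23,.28],down(RY)); plan([.47,-.25,.28],tilt(35))
E
```

```text
t 17.25 shift [0.069 0.898 0.001] turn [-0.     0.     0.108]
t 17.25 shift [0.099 0.966 0.001] turn [-0.033  0.29   0.104]
```

Request:
move_arm:
  targets:
    - [[0.01,0.13,0],[0,0.02,0.02],0.6]
    - [[0.03,0.28,0],[-0.01,0.07,0.05],0.6]
    - [[0.05,0.43,0],[-0.02,0.13,0.08],0.6]
    - [[0.06,0.58,0],[-0.025,0.19,0.1],0.6]
    - [[0.08,0.73,0],[-0.03,0.25,0.104],0.6]
    - [[0.09,0.88,0],[-0.033,0.29,0.104],0.6]
    - [[0.1,0.966,0],[-0.033,0.29,0.104],0.6]
    - [[0.1,0.966,0],[-0.033,0.29,0.104],0.6]
    - [[0.1,0.966,0],[-0.033,0.29,0.104],0.6]
    - [[0.1,0.966,0],[-0.033,0.29,0.104],0.6]

```text
time: 18.25
ee_pos: [0.4725, -0.2482, 0.2807]
tool_rot: [3.141, -0.61, -0.171]
force: [1.0, -0.3, -0.0]
gripper_width: 0.0548
finger_force: 0.0
```

```bash
python3 - <<'E'
from h import *
plan(C+.11*u,tilt(35)); print(monitor.get_obs()['q'])
E
```

```text
t 18.25 shift [-0.004  0.375  0.174] turn [-0.002  0.001  0.004]
[-0.97735215 -0.45471319  2.12645094  0.48946316  1.07335574  0.61447865]
```

Request:
move_arm:
  targets:
    - [[0,0.1,0.04],[0,0,0.004],0.6]
    - [[0,0.2,0.08],[0,0,0.004],0.6]
    - [[0,0.3,0.13],[0,0,0.004],0.6]
    - [[-0.004,0.375,0.17],[0,0,0.004],0.6]
    - [[-0.004,0.375,0.174],[0,0,0.004],0.6]
    - [[-0.004,0.375,0.174],[0,0,0.004],0.6]
    - [[-0.004,0.375,0.174],[0,0,0.004],0.6]
    - [[-0.004,0.375,0.174],[0,0,0.004],0.6]
    - [[-0.004,0.375,0.174],[0,0,0.004],0.6]
    - [[-0.004,0.375,0.174],[0,0,0.004],0.6]

```text
time: 19.25
ee_pos: [0.4816, -0.3647, 0.2379]
tool_rot: [-3.137, -0.611, -0.181]
force: [0.3, -1.1, -0.1]
gripper_width: 0.0553
finger_force: 0.0
```

```bash
python3 - <<'E'
from h import *
plan(C-.019*u,tilt(35)); print(monitor.get_obs()['q'])
a=eyes.get_image('scene');b=eyes.get_image('top')
def dr(c,im):
    im=im.copy(); return im
cv2.imwrite('pics/c7.png',np.hstack([cv2.resize(a[210:330,310:410],(375,450),interpolation=2),cv2.resize(b[140:230,350:430],(400,450),interpolation=2)])[:,:,::-1])
E
```

```text
t 19.25 shift [-0.001 -0.001  0.432] turn [-0.002  0.    -0.001]
[-1.10857051 -0.15255195  1.9790337   0.57832879  1.00426267  0.40275903]
```

View pics/c7.png

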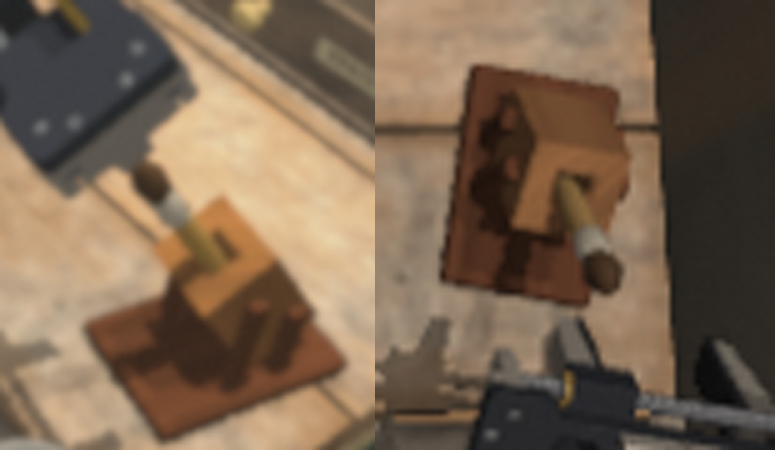

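```bash
python3 - <<'E'
from h import *
np.set_printoptions(precision=1,suppress=True)
for c in('top','scene'):
    P=proj(c,np.array([C+k*u for k in(-.05,0,.035,.11)])); print(c,(P-[350,140])*5+[375,0] if c=='top' else (P-[310,210])*3.75)
np.set_printoptions(precision=4,suppress=True)
for a,b in[((173,209),(592,242)),((152,181),(604,272))]:
    print(*tri((310+a[0]/3.75-.4,210+a[1]/3.75-.4),(350+(b[0]-375)/5-.4,140+b[1]/5-.4)))
E
```

```text
top [[571.2 201.6]
 [588.9 241. ]
 [602.3 270.6]
 [633.8 340.8]]
scene [[198.5 244.6]
 [168.4 206.6]
 [145.4 177.6]
 [ 89.7 107.6]]
[ 0.5448 -0.3761  0.1466] 0.000737647555760475
[ 0.5256 -0.3726  0.1743] 0.002069362708912513
```

The re-measured ferrule agrees with my estimate to about 1 mm. I'll descend along the brush axis and grip.

Request:
move_arm:
  targets:
    - [[0,0,0.1],[0,0,0],0.6]
    - [[0,0,0.2],[0,0,0],0.6]
    - [[0,0,0.28],[0,0,0],0.6]
    - [[0,0,0.35],[0,0,0],0.6]
    - [[0,0,0.4],[0,0,0],0.6]
    - [[0,0,0.43],[0,0,0],0.6]
    - [[0,0,0.43],[0,0,0],0.6]
    - [[0,0,0.43],[0,0,0],0.6]
    - [[0,0,0.43],[0,0,0],0.1]
    - [[0,0,0.43],[0,0,0],0.1]
  squeeze: 15

```text
time: 20.35
ee_pos: [0.5543, -0.3783, 0.1327]
tool_rot: [-3.138, -0.611, -0.182]
force: [-0.7, 0.3, -0.3]
gripper_width: 0.0415
finger_force: 0.0
```

Request:
move_arm:
  targets:
    - [[0,0,0],[0,0,0],0.1]
    - [[0,0,0],[0,0,0],0.1]
    - [[0,0,0],[0,0,0],0.1]
    - [[0,0,-0.02],[0,0,0],0.1]
    - [[0,0,-0.06],[0,0,0],0.1]
    - [[0,0,-0.11],[0,0,0],0.1]
    - [[0,0,-0.17],[0,0,0],0.1]
    - [[0,0,-0.24],[0,0,0],0.1]
    - [[0,0,-0.31],[0,0,0],0.1]
    - [[0,0,-0.36],[0,0,0],0.1]

```text
time: 21.35
ee_pos: [0.4925, -0.3673, 0.2222]
tool_rot: [-3.138, -0.611, -0.182]
force: [-0.1, -0.3, -0.3]
gripper_width: 0.0184
finger_force: 15.0
```

```bash
python3 - <<'E'
from h import *
plan([.49,-.33,.33],down(RY)); plan([.49,-.355,.33],tilt(35))
E
```

```text
t 21.35 shift [ 0.181 -0.122 -0.312] turn [-0.001 -0.292 -0.   ]
t 21.35 shift [ 0.193 -0.04  -0.303] turn [-0.001 -0.    -0.001]
```

Request:
move_arm:
  targets:
    - [[0.04,0,-0.09],[0,0,0],0.1]
    - [[0.1,-0.02,-0.17],[0,0,0],0.1]
    - [[0.15,-0.05,-0.25],[0,-0.03,0],0.1]
    - [[0.18,-0.08,-0.3],[0,-0.08,0],0.1]
    - [[0.18,-0.1,-0.31],[0,-0.13,0],0.1]
    - [[0.18,-0.12,-0.312],[0,-0.18,0],0.1]
    - [[0.18,-0.122,-0.312],[0,-0.23,0],0.1]
    - [[0.18,-0.122,-0.312],[0,-0.27,0],0.1]
    - [[0.18,-0.122,-0.312],[0,-0.292,0],0.1]
    - [[0.18,-0.122,-0.312],[0,-0.292,0],0.1]

```text
time: 22.35
ee_pos: [0.4909, -0.3298, 0.3281]
tool_rot: [-3.137, 0.002, -0.179]
force: [-0.6, -1.0, -0.5]
gripper_width: 0.0184
finger_force: 15.0
```

```bash
python3 - <<'E'
from h import *
plan(bd(0.0005,0,.33),down(RY)); print(monitor.get_obs()['q'])
a=eyes.get_image('scene');b=eyes.get_image('top')
cv2.imwrite('pics/now_s.png',a[:,:,::-1])
for c in('scene','top'):
  for t in('brush','brush_end'):
    l=finder.spot_point(c,t); print(c,t,[(np.round(x['pixel'],1),round(x['score'],2)) for x in l[:2]])
o=monitor.get_obs()['ee_pos']
print(proj('scene',[o+[0,0,k] for k in(.069,.019,-.12)]),proj('top',[o+[0,0,k] for k in(.069,.019,-.12)]))
cv2.imwrite('pics/c8.png',np.hstack([cv2.resize(a[150:300,240:370],(390,450),interpolation=2),cv2.resize(b[140:290,290:420],(390,450),interpolation=2)])[:,:,::-1])
E
```

```text
t 22.35 shift [ 2.280e-01 -1.241e+00 -1.000e-03] turn [-0.002  0.001  0.001]
[-0.79693506  0.1558929   1.37857757  0.0022127   1.61137374  0.95284456]
scene brush [(array([326.4, 193.5]), 0.78)]
scene brush_end [(array([320.6, 232.4]), 0.79)]
top brush []
top brush_end [(array([140.8, 242.2]), 0.34)]
[[337.76223604 144.47510345]
 [333.03886465 172.64078671]
 [321.81184371 237.90664793]] [[411.39343251 192.95684137]
 [402.68116244 197.17424948]
 [383.09246406 206.63855074]]
```

View pics/c8.png

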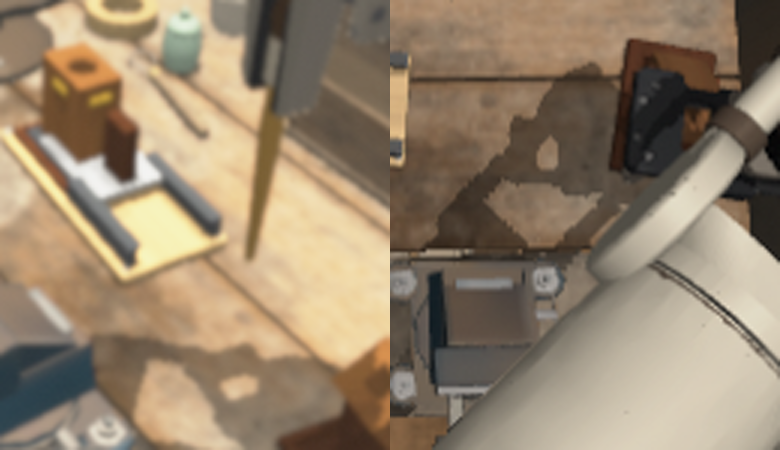

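The brush hangs plumb, with its handle end at scene (323,236) against (322,238) predicted. The bore mouth shows at (268,172). I'll measure the bore.

```bash
python3 - <<'E'
from h import *
for t in('box_bore',):
    l=finder.spot_point('scene',t); print(t,[(np.round(x['pixel'],1),round(x['score'],2),atz('scene',x['pixel'],.112)) for x in l[:2]])
print(atz('scene',(240+85/3-.3,150+66/3-.3),.112))
im=cv2.cvtColor(cv2.imread('pics/now_s.png'),cv2.COLOR_BGR2GRAY)
print(im[162:184,254:284])
plan([.60,-.12,.33],down(RY)); plan([.6235,.0245,.33],down(RY))
E
```

```text
box_bore [(array([267.3, 169.7]), 0.67, array([0.62878726, 0.03321019, 0.112     ]))]
[0.62458408 0.02366325 0.112     ]
[[124 122 126 155 197 217 220 221 222 220 217 213 211 214 215 212 205 196
  181 167 152 139 131 128 127 127 125 122 119 114]
 [124 122 124 151 194 215 220 221 220 219 216 211 208 207 210 214 215 213
  206 197 187 173 165 161 158 155 150 142 133 121]
 [124 123 122 148 190 211 216 217 215 212 207 200 193 191 196 207 215 218
  217 214 210 202 198 195 192 188 180 170 158 146]
 [125 125 128 148 184 201 205 202 198 193 189 183 178 177 181 192 205 214
  216 217 215 214 212 211 210 207 201 193 185 172]
 [127 133 143 156 175 185 185 182 178 176 174 171 169 170 172 177 188 200
  209 213 213 214 215 216 216 215 213 207 200 191]
 [130 144 158 165 171 173 171 170 169 167 167 166 165 165 166 169 174 184
  194 204 208 211 214 216 217 217 216 213 206 197]
 [125 141 159 166 168 169 168 168 166 162 159 157 156 155 157 159 163 170
  180 191 201 206 212 215 217 217 215 212 206 195]
 [113 123 144 160 167 168 168 166 160 153 145 139 136 134 137 143 150 156
  166 179 190 200 208 214 216 
[... 1211 characters left out ...]
 112 104
   96  90  88  88  87  83  81  91 133 177 194 197]
 [111  90  85  85  90 108 126 129 110  90  88  97 104 103  99  96  92  90
   92  96 105 110 107  94  85  95 136 180 195 200]
 [108  89  84  82  81  87 103 110  99  88  85  87  86  83  83  87  95 106
  114 125 138 141 130 108  89  96 137 180 196 201]
 [108  89  84  82  78  77  84  89  88  84  85  84  82  80  82  95 115 133
  141 147 153 151 135 109  89  98 139 181 197 203]
 [107  89  84  82  80  78  77  80  82  82  85  84  82  79  85 103 129 146
  147 142 139 131 116  97  86 103 146 187 201 204]]
t 22.7 shift [ 0.235 -0.754 -0.003] turn [-0.002  0.    -0.   ]
t 22.7 shift [ 2.260e-01 -1.242e+00 -1.000e-03] turn [-0.002  0.    -0.   ]
```

Request:
move_arm:
  targets:
    - [[0.04,-0.12,0],[0,0,0],0.1]
    - [[0.08,-0.27,0],[0,0,0],0.1]
    - [[0.12,-0.42,0],[0,0,0],0.1]
    - [[0.16,-0.57,0],[0,0,0],0.1]
    - [[0.18,-0.7,0],[0,0,0],0.1]
    - [[0.2,-0.82,0],[0,0,0],0.1]
    - [[0.21,-0.92,0],[0,0,0],0.1]
    - [[0.225,-0.98,0],[0,0,0],0.1]
    - [[0.225,-1.0,0],[0,0,0],0.1]
    - [[0.225,-1.0,0],[0,0,0],0.1]

```text
time: 23.7
ee_pos: [0.6103, -0.0465, 0.3292]
tool_rot: [-3.137, 0.002, -0.179]
force: [-0.5, -0.6, -0.6]
gripper_width: 0.0183
finger_force: 15.0
```

Request:
move_arm:
  targets:
    - [[0,-0.05,0],[-0.002,0,0],0.1]
    - [[0,-0.12,0],[-0.002,0,0],0.1]
    - [[0,-0.19,0],[-0.002,0,0],0.1]
    - [[0,-0.23,0],[-0.002,0,0],0.1]
    - [[0,-0.242,0],[-0.002,0,0],0.1]
    - [[0,-0.242,0],[-0.002,0,0],0.1]
    - [[0,-0.242,0],[-0.002,0,0],0.1]
    - [[0,-0.242,0],[-0.002,0,0],0.1]
    - [[0,-0.242,0],[-0.002,0,0],0.1]
    - [[0,-0.242,0],[-0.002,0,0],0.1]

```text
time: 24.7
ee_pos: [0.6234, 0.0243, 0.3295]
tool_rot: [-3.142, 0.002, -0.18]
force: [-0.2, 0.8, 0.5]
gripper_width: 0.0184
finger_force: 15.0
```

```bash
python3 - <<'E'
from h import *
plan([.6235,.0245,.28],down(RY)); print(monitor.get_obs()['force'])
a=eyes.get_image('scene');cv2.imwrite('pics/c9.png',cv2.resize(a[90:190,220:320],(600,600),interpolation=2)[:,:,::-1])
o=monitor.get_obs()['ee_pos']; print(((proj('scene',[o-[0,0,.12],[.6235,.0245,.112],[.6235,.0245,o[2]-.12]])-[220,90])*6).round())
E
```

```text
t 24.7 shift [ 0.    -0.001  0.165] turn [-0.     0.001  0.   ]
[-0.20834884  0.81614333  0.50337737]
[[294. 301.]
 [285. 490.]
 [294. 301.]]
```

View pics/c9.png

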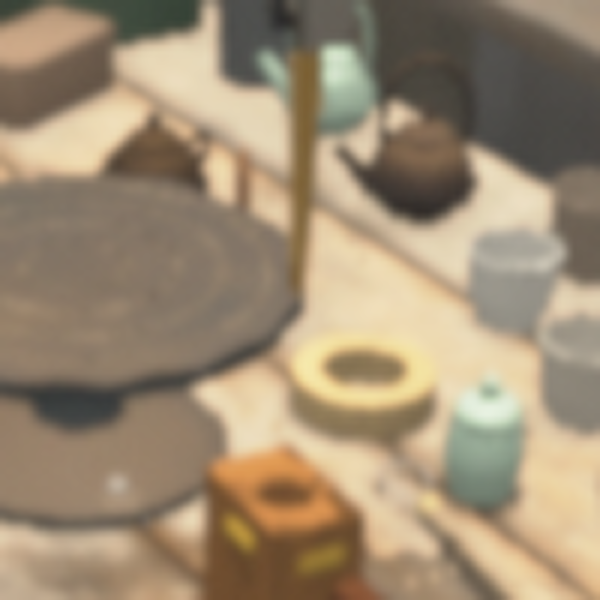

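The handle end hangs at crop (298,288) and the bore is at (287,490); both match the projections, with the end about 5 mm higher than assumed. I'll lower it.

Request:
move_arm:
  targets:
    - [[0,0,0.08],[0,0,0],0.1]
    - [[0,0,0.16],[0,0,0],0.1]
    - [[0,0,0.23],[0,0,0],0.1]
    - [[0,0,0.27],[0,0,0],0.1]
    - [[0,0,0.3],[0,0,0],0.1]
    - [[0,0,0.32],[0,0,0],0.1]
    - [[0,0,0.34],[0,0,0],0.1]
    - [[0,0,0.36],[0,0,0],0.1]
    - [[0,0,0.38],[0,0,0],0.1]
    - [[0,0,0.4],[0,0,0],0.1]

```text
time: 25.75
ee_pos: [0.6235, 0.0247, 0.2093]
tool_rot: [-3.142, 0.001, -0.179]
force: [0.0, -0.7, 0.6]
gripper_width: 0.0179
finger_force: 15.0
```

Request:
move_arm:
  targets:
    - [[0,0,0.02],[0,0,0],0.1]
    - [[0,0,0.04],[0,0,0],0.1]
    - [[0,0,0.06],[0,0,0],0.1]
    - [[0,0,0.08],[0,0,0],0.1]
    - [[0,0,0.1],[0,0,0],0.1]
    - [[0,0,0.12],[0,0,0],0.1]
    - [[0,0,0.14],[0,0,0],0.1]
    - [[0,0,0.16],[0,0,0],0.1]
    - [[0,0,0.17],[0,0,0],0.1]
    - [[0,0,0.18],[0,0,0],0.1]

```text
time: 26.75
ee_pos: [0.6232, 0.0248, 0.1552]
tool_rot: [-3.141, 0.002, -0.179]
force: [0.1, -0.1, 0.0]
gripper_width: 0.0183
finger_force: 15.0
```

Request:
move_arm:
  targets:
    - [[0,0,0.005],[0,0,0],0.1]
    - [[0,0,0.01],[0,0,0],0.1]
    - [[0,0,0.015],[0,0,0],0.1]
    - [[0,0,0.02],[0,0,0],0.1]
    - [[0,0,0.025],[0,0,0],0.1]
    - [[0,0,0.03],[0,0,0],0.1]
    - [[0,0,0.035],[0,0,0],0.1]
    - [[0,0,0.04],[0,0,0],0.1]
    - [[0,0,0.04],[0,0,0],0.1]
    - [[0,0,0.04],[0,0,0],0.1]

```text
time: 27.75
ee_pos: [0.6232, 0.0248, 0.1434]
tool_rot: [-3.141, 0.002, -0.179]
force: [-0.1, -0.0, -0.5]
gripper_width: 0.0186
finger_force: 15.0
```

Request:
move_arm:
  targets:
    - [[0,0,0.004],[0,0,0],0.1]
    - [[0,0,0.008],[0,0,0],0.1]
    - [[0,0,0.012],[0,0,0],0.1]
    - [[0,0,0.016],[0,0,0],0.1]
    - [[0,0,0.02],[0,0,0],0.1]
    - [[0,0,0.02],[0,0,0],0.1]
    - [[0,0,0.02],[0,0,0],0.1]
    - [[0,0,0.02],[0,0,0],0.1]
    - [[0,0,0.02],[0,0,0],0.1]
    - [[0,0,0.02],[0,0,0],0.1]

```text
time: 28.75
ee_pos: [0.6263, 0.024, 0.1422]
tool_rot: [3.141, -0.007, -0.179]
force: [-0.9, -0.7, 14.1]
gripper_width: 0.0163
finger_force: 15.0
```

The handle touched bottom at the predicted height, TCP 0.142 m. I'll relax, release and withdraw upward.

Request:
move_arm:
  targets:
    - [[0,0,-0.012],[0,0,0],0.1]
    - [[0,0,-0.012],[0,0,0],0.1]
    - [[0,0,-0.012],[0,0,0],0.6]
    - [[0,0,-0.012],[0,0,0],0.6]
    - [[0,0,-0.012],[0,0,0],0.6]
    - [[0,0,-0.012],[0,0,0],0.6]
    - [[0,0,-0.012],[0,0,0],0.6]
    - [[0,0,-0.05],[0,0,0],0.6]
    - [[0,0,-0.11],[0,0,0],0.6]
    - [[0,0,-0.2],[0,0,0],0.6]

```text
time: 29.75
ee_pos: [0.6224, 0.0249, 0.1973]
tool_rot: [-3.142, 0.004, -0.179]
force: [0.1, 0.5, -0.5]
gripper_width: 0.0551
finger_force: 0.0
```

Request:
move_arm:
  targets:
    - [[0,0,-0.1],[0,0,0],0.6]
    - [[0,0,-0.2],[0,0,0],0.6]
    - [[0,0,-0.3],[0,0,0],0.6]
    - [[0,0,-0.4],[0,0,0],0.6]
    - [[0,0,-0.45],[0,0,0],0.6]
    - [[0,0,-0.45],[0,0,0],0.6]
    - [[0,0,-0.45],[0,0,0],0.6]
    - [[0,0,-0.45],[0,0,0],0.6]
    - [[0,0,-0.45],[0,0,0],0.6]
    - [[0,0,-0.45],[0,0,0],0.6]

```text
time: 30.75
ee_pos: [0.6231, 0.0247, 0.3312]
tool_rot: [-3.142, 0.004, -0.179]
force: [0.0, 0.5, 0.0]
gripper_width: 0.0553
finger_force: 0.0
```

```bash
python3 - <<'E'
from h import *
a=eyes.get_image('scene');cv2.imwrite('pics/c10.png',cv2.resize(a[110:260,130:330],(800,600),interpolation=2)[:,:,::-1])
E
```

```text
(no output)
```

View pics/c10.png

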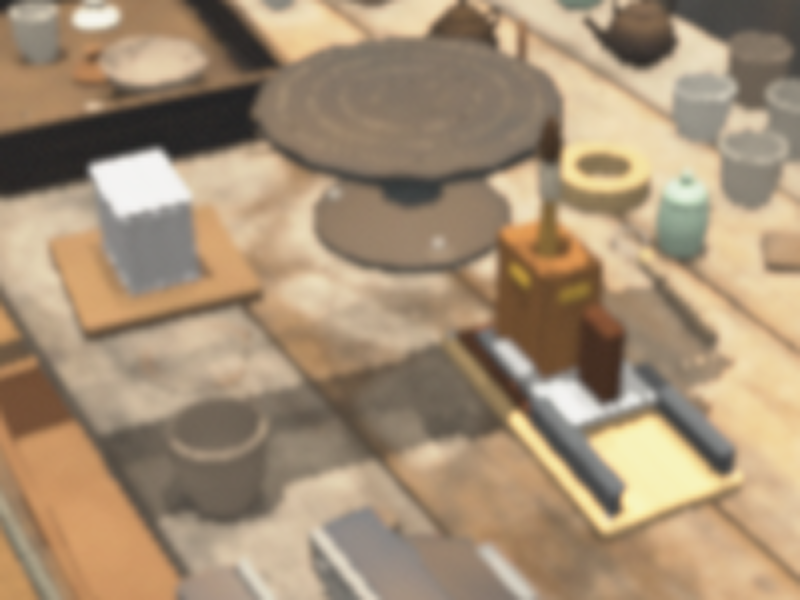

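The lid stands on the bat (crop (140,220)), the brush stands upright in the box (tip at (549,122)), the fork is home and the cup is in place. I'll do a last numeric check of the brush tip height and then hand in.

```bash
python3 - <<'E'
from h import *
p=(proj('scene',[[.6235,.0245,.217],[.6235,.0245,.112]])-[130,110])*4; print(p)
if abs(p[0]-[549,118]).max()<16: print(robot.hand_in())
E
```

```text
[[556.53675369 110.09487963]
 [550.15052663 246.68593197]]
the job is handed in; nothing more can be done
None
```

The job is handed in at about 31 s: the fork is home, the lid stands mouth down on the bat, and the brush stands bristles up on the bottom of the bore with the box still in its nest. The cup stands where it was; I didn't re-check the stamp at the end, but the arm never worked near it.

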